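# Hold the drying chest's sprung lid just under its balance point

## Task

Push the pin of the swing catch on the wooden drying chest right round, away from you, until the catch lies fully back along the chest's side. Then take the round knob on the lid's front edge, raise the lid past its balance point (about 55 degrees open; go to 63 or so), where the spring starts to lift it, ease it back to just below that point, about 46 degrees, and finish still holding it there, motionless. Leave the carved dogs, jar and tin around it where they are.

Things in the scene. Friction and masses are not known exactly. Their poses are not given: they have to be found in the camera images.
- chest: fixed wooden chest, 160 (its x) x 260 (its y) x 110 mm high without the lid, 122 mm with it; origin under its centre on the table. Its x axis points from its front (knob side, towards the robot) to its hinge side; y to its left; yawed up to 0.25 rad either way
- lid (a joint): opening of the lid, rad: 0 shut, stop at 1.3. Panel 165 x 260 x 12 mm with a heavy steel front edge, hinged at the chest's far top edge. A hinge spring pulls it open with nearly constant torque: below the balance point (0.95 to 0.99) its weight wins and it falls shut, above it swings open. At the knob: 2 N to lift when shut, 0 at balance, 1.5 N opening at the stop. The catch over it keeps it shut
- lid_knob (a point): centre of the round wooden knob in front of the lid's middle: cylinder 24 mm in diameter, 36 mm long, axis along chest y; its flat ends can be pinched from above (fingers closing along chest y) and it can pivot in the grip as the lid turns. 205 mm from the hinge line, 40 mm in front of the lid's edge, on a neck 18 mm wide; 116 mm above the table when shut
- lid_hinge (a point): middle of the lid's hinge line, 116 mm above the table; its axes turn with the lid, its y axis lies along the hinge. At opening q the knob is 205 mm x cos q nearer the front than this and 205 mm x sin q higher
- catch (a joint): angle of the swing catch, rad: 0 with its arm over the lid along chest +y, growing clockwise seen from above, 1.57 (stop) with its arm back along the chest's side, along chest +x, clear of the lid; beyond 1.3 counts as back. Starts at 0 to 0.3. Stiff (about 1 N at the pin); stays where it is left
- catch_pin (a point): point on the axis of the catch's upright steel pin, 155 mm above the table; pin 16 mm in diameter, top at 175 mm, 65 mm from the pivot, on a flat arm 22 mm wide and 95 mm long whose top is at 132 mm. The shut lid's top is at 122 mm. Push the pin from the robot's side, round the pivot
- catch_pivot (a point): the catch's vertical pivot, on top of a fixed steel post 30 x 66 mm standing against the chest's right (-y) side, 165 mm from the chest's middle plane, at differing places along the side; axes as the chest's
- dog_a: bystander: carved wooden dog figure about 120 x 35 x 130 mm, loose, left of the chest; origin under its centre
- dog_b: bystander: carved dog figure about 115 x 35 x 125 mm, loose, right of the chest beyond the catch post; origin under its centre
- dog_c: bystander: carved dog figure about 125 x 35 x 135 mm, loose, beyond the chest; origin under its centre
- jar: bystander: amber glass jar, 60 mm wide, 85 mm high, loose, left of the chest; origin under its centre
- tin: bystander: metal can, 80 mm wide, 100 mm high, loose, beyond the chest; origin under its centre

How it is judged:
By the outcome, as a careful person would: the job done as asked, in the order asked, and still so for the second after the job is handed in, while the arm keeps its last pose, push and grip.
It also fails if it takes over 58 s, if anything falls off the work surface, if the arm or the gripper's body presses on something with over 40 N, if the wrist force passes 120 N, or if a joint passes its speed limit or range.

## Robot

A 6-joint arm with a two-finger parallel gripper is mounted at the origin on the work surface. World frame = base frame: x ahead of the robot, y to its left, z up, the work surface at z = 0. Lengths are in m, angles in rad, forces in N, time in s.
With the tool pointing down it reaches from about 0.275 to 0.75 m from the base axis. Payload 10.2 kg.
Tool frame: the origin (TCP) lies midway between the tips of the shut fingers; the grasp point (between the pads) lies 19 mm behind it (env.hold_point_z is the distance from the TCP to the grasp point, in m); z points along the fingers, y is the line along which they close (so a half turn about z gives the same grasp; the last joint's range is limited). The gripper opens to 85 mm and grips with 20 to 120 N. Pads are 22 mm wide; open, the fingers measure 114 mm over their backs; the gripper's body (76 mm by 85 mm) begins 54 mm behind the grasp point. The pads swing forward as they close: fully open they stand 13 mm farther back than shut.
Start: joints at [0.967, 0.313, 1.498, -0, 1.331, -0.223], TCP at [0.195, 0.487, 0.201] pointing down, gripper open.
Joint ranges: [-2.94, 2.94], [-0.97, 2.17], [0.19, 2.56], [-1.23, 4.37], [0.02, 3.11], [-2.88, 2.88]. Speed limits (rad/s): [2.39, 2.39, 3.01, 3.14, 3.14, 3.14].

## Interface

Orientations are given as a unit quaternion [x, y, z, w].
In Python, from bench import env, kinematics, monitor, eyes, job gives the robot as it stands. The module is installed in compiled form; this text tells all that it offers. Calls block until the motion is done:
- env.reach(position, orientation): joint-space move of the TCP to a pose.
- env.movel(position, velocity=0.15, frame=None, guard=None): straight line of the TCP; frame=None keeps the orientation; velocity is the mean speed in m/s. With guard (N) it stops when the force on the tool has changed by that much, and returns True; else False.
- env.set_joints(angles): joint-space move.
- env.release() and env.close_gripper(effort=None): open the fingers fully, or close them until they stop; effort is the grip in N (None keeps the last).
- env.hold(seconds).
- kinematics.ik(position, orientation): joint angles nearest the present ones, or None.
- monitor.sense(): the state.
- eyes.grab_frame(name): name is "scene" or "top"; returns a dict with "frame" (384x512x3 uint8, red, green, blue), "mtx" (3x3 intrinsics, pixels), "view" (4x4, takes a point from world to camera coordinates). Camera axes: x right, y down, z forward; pixel columns grow to the right and rows downward; lengths in m; the calibration is good to about 2 mm. A picture is of the moment at which its call begins. There is no depth.
A pose or a line that the arm cannot do raises env.MotionError and nothing moves.
- job.hand_in(): hands the job in; it is judged then, once.
The state is a dict: "clock": time; "joints": joint angles; "qvel": joint speeds; "joint_efforts": joint torques, N m; "position": TCP position; "ee_rot": TCP orientation; "contact_force": force on the tool from outside, world axes, zero at the start; "ft_torque": the same for the moment, N m; "finger_gap": opening from 0.0 (shut) to 1.0 (fully open); "gripper_force": force on a finger pad.
Only numpy, scipy, OpenCV 4.12 (cv2) and the standard library are available. Lean on these libraries where they do the work, as an engineer would, in place of code of your own. Each camera call takes 0.05 s, during which the arm holds its last target. There are 200 camera calls.

## Working session

There is one attempt and no reset: what is moved stays moved. The work goes in short steps, each a Python script; the robot and the scene stay as the last script left them, time stands still between calls to the robot, and variables do not carry over. Pictures are saved under pics/ and viewed, at most 10 in all, crops included, and the job is handed in when it is done.

```bash
mkdir -p pics
python3 - <<'E'
from bench import env, monitor, eyes
import cv2,numpy as np
for n in("scene","top"):
    f=eyes.grab_frame(n); cv2.imwrite(f"pics/{n}0.png",cv2.resize(f["frame"][:,:,::-1],(800,600),interpolation=cv2.INTER_CUBIC))
    np.savez(f"{n}.npz",**f); print(n,f["mtx"].tolist(),np.round(f["view"],4).tolist())
s=monitor.sense();print(s["clock"],s["ee_rot"],s["contact_force"])
E
```

```text
scene [[446.2033614239354, 0.0, 259.8730762485728], [0.0, 446.2033614239354, 187.70100961190508], [0.0, 0.0, 1.0]] [[0.84, 0.5425, 0.0064, -0.5209], [0.4627, -0.7102, -0.5305, -0.1623], [-0.2833, 0.4486, -0.8476, 1.2328], [0.0, 0.0, 0.0, 1.0]]
top [[403.2092338106399, 0.0, 251.94303628793355], [0.0, 403.2092338106399, 188.5977291583012], [0.0, 0.0, 1.0]] [[0.0175, -0.9998, -0.0112, 0.024], [-0.9846, -0.0153, -0.1742, 0.6079], [0.1739, 0.0141, -0.9847, 0.8371], [0.0, 0.0, 0.0, 1.0]]
0.1 [ 1.89249738e-01  9.81928815e-01 -5.34660049e-04 -2.30553258e-04] [-0.04682778  0.47594282  0.87516062]
```

View pics/scene0.png

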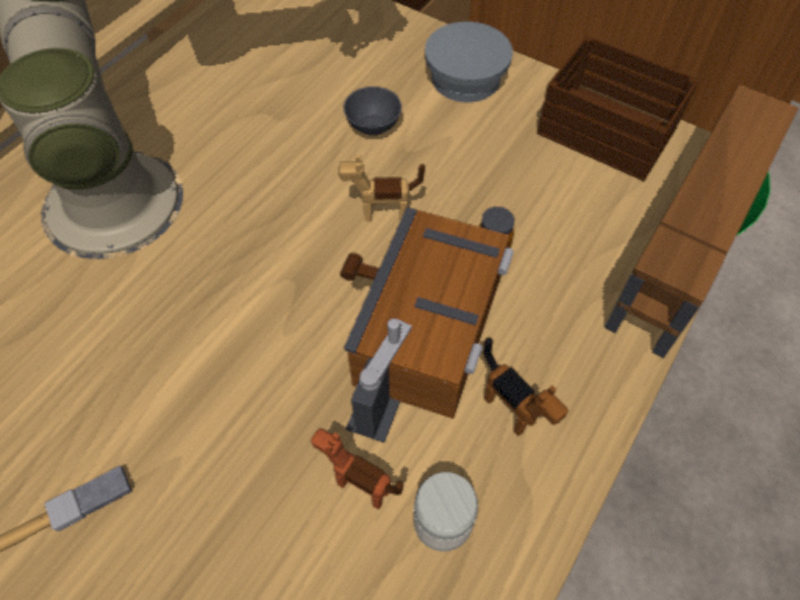

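View pics/top0.png

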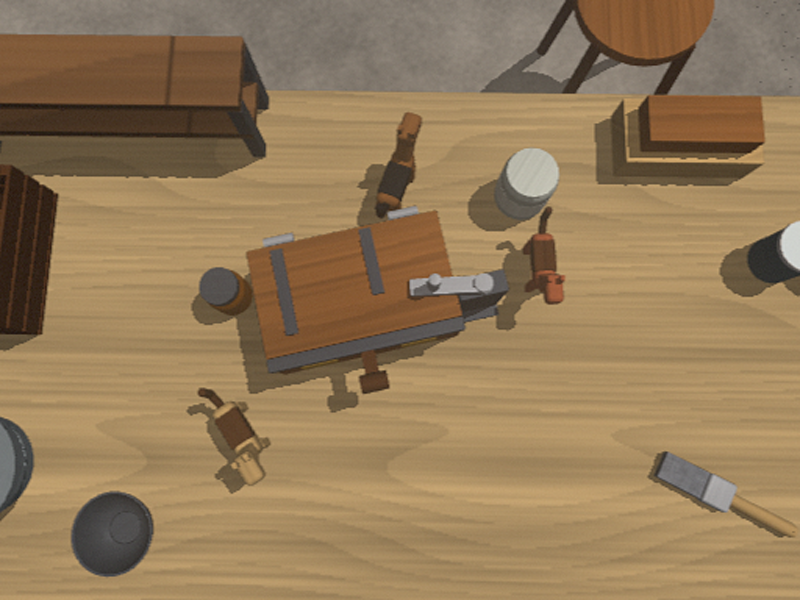

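The top view shows the knob at about (374,381), the pin top at (435,281), the pivot at (484,283), and lid corners at (248,253), (270,372), (464,330) and (437,211). The scene view shows the knob at (352,267), the pin top at (394,323) and the pivot at (370,378). Next I fit the chest pose to these points.

```bash
cat > fit.py <<'E'
import numpy as np
from scipy.optimize import least_squares
C={n:np.load(n+".npz") for n in("scene","top")}
def proj(n,P):
    c=C[n]["view"]@np.append(P,1); p=C[n]["mtx"]@c[:3]; return (p[:2]/p[2]+.5)*1.5625-.5
def pts(v):
    x,y,w,px,a=v
    L=dict(fl=(-.085,.13,.122),fr=(-.085,-.13,.122),bl=(.08,.13,.122),br=(.08,-.13,.122),knob=(-.125,0,.118),
      piv=(px,-.165,.135),pin=(px+.065*np.sin(a),-.165+.065*np.cos(a),.175))
    c,s=np.cos(w),np.sin(w)
    return {k:np.array([x+c*p[0]-s*p[1],y+s*p[0]+c*p[1],p[2]]) for k,p in L.items()}
obs=[("top","bl",248,253),("top","br",437,211),("top","fl",268,364),("top","fr",464,324),("top","knob",374,379),("top","pin",435,280),("top","piv",484,282),
("scene","fl",411,210),("scene","bl",513,235),("scene","fr",352,345),("scene","knob",352,266),("scene","pin",395,322),("scene","piv",371,376)]
def res(v):
    P=pts(v); return np.concatenate([proj(n,P[k])-(a,b) for n,k,a,b in obs])
r=least_squares(res,[.45,0,-.1,0,.1],loss="soft_l1",f_scale=3)
if __name__=="__main__":
    print(r.x.round(4))
    for o,e in zip(obs,r.fun.reshape(-1,2)): print(o[:2],e.round(1))
    for k,p in pts(r.x).items(): print(k,p.round(4))
E
python3 fit.py
```

```text
[ 0.6102  0.0869  0.2271 -0.0344  0.1281]
('top', 'bl') [-2.9 -7.6]
('top', 'br') [-0.4 -5.4]
('top', 'fl') [-1.4  3.8]
('top', 'fr') [0.7 1.5]
('top', 'knob') [-1.5 -1.6]
('top', 'pin') [-0.4 -1.7]
('top', 'piv') [-0.7 -1.6]
('scene', 'fl') [-2.2 -3.7]
('scene', 'bl') [-0.7  0.9]
('scene', 'fr') [-7.9  2. ]
('scene', 'knob') [ 1.1 -0.2]
('scene', 'pin') [-3.1  0.8]
('scene', 'piv') [-2.   0.6]
fl [0.4981 0.1944 0.122 ]
fr [ 0.5567 -0.0589  0.122 ]
bl [0.6589 0.2316 0.122 ]
br [ 0.7175 -0.0218  0.122 ]
knob [0.4884 0.0587 0.118 ]
piv [ 0.6139 -0.0816  0.135 ]
pin [ 0.6074 -0.017   0.175 ]
```

```bash
cat > ov.py <<'E'
import cv2,numpy as np
from fit import *
P=pts(r.x); out=[]
for n,(x0,y0,w,h) in dict(top=(230,200,300,220),scene=(320,190,220,260)).items():
    im=cv2.resize(C[n]["frame"][:,:,::-1],(800,600),interpolation=cv2.INTER_CUBIC)[y0:y0+h,x0:x0+w]
    S=590/h if n=="scene" else 390/w; im=cv2.resize(im,None,fx=S,fy=S,interpolation=cv2.INTER_CUBIC)
    q=lambda p:tuple(int(t) for t in (proj(n,p)-(x0,y0))*S)
    for z in (.122,.110):
        for a,b in ("fl","fr"),("fr","br"),("br","bl"),("bl","fl"):
            A,B=P[a].copy(),P[b].copy();A[2]=B[2]=z
            cv2.line(im,q(A),q(B),(0,255,0) if z>.115 else (255,0,255),1)
    for k in("knob","pin","piv"): cv2.circle(im,q(P[k]),2,(255,255,0),-1)
    out.append(im)
h=590; out=[cv2.copyMakeBorder(i,0,max(0,h-i.shape[0]),0,0,cv2.BORDER_CONSTANT)[:h,:500] for i in out]
im=np.hstack(out); print(im.shape); cv2.imwrite("pics/ov.png",im[:,:800])
E
sed -i 's/390\/w/400\/w/' ov.py; python3 ov.py
```

```text
(590, 899, 3)
```

View pics/ov.png

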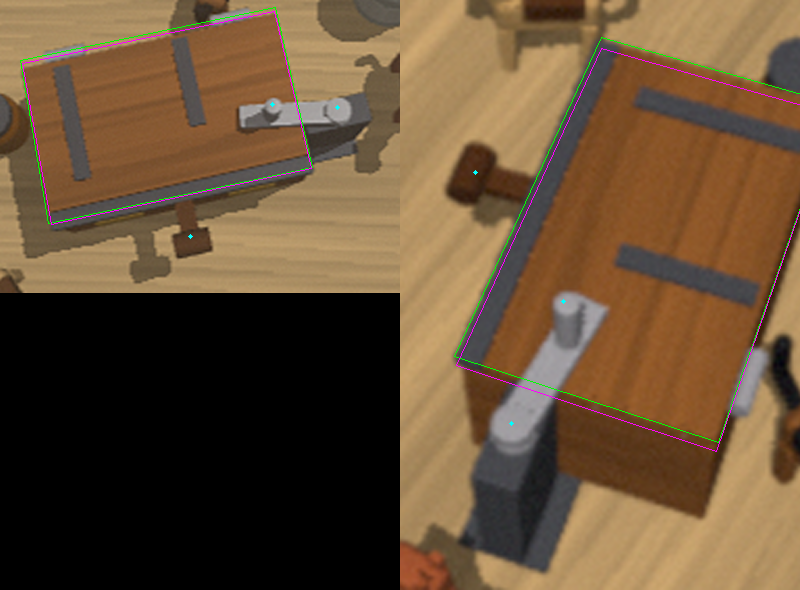

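The overlay fits well: pin and pivot are within about 2 mm, and the knob is perhaps 3 mm nearer the front. I push the catch next.

```bash
cat > h.py <<'E'
import numpy as np
from bench import env, kinematics, monitor, eyes, job
from fit import r,pts
X,Y,W,PX,A0=r.x
def w(p): # chest -> world
    c,s=np.cos(W),np.sin(W); return np.array([X+c*p[0]-s*p[1],Y+s*p[0]+c*p[1],p[2]])
def down(t): return [np.cos(t/2),np.sin(t/2),0,0]
def push(a,gap,z): # TCP pose with the pin axis gap ahead along the tangent
    return w((PX+.065*np.sin(a)-gap*np.cos(a),-.165+.065*np.cos(a)+gap*np.sin(a),z))
def st():
    s=monitor.sense(); return s["clock"],s["position"].round(4),np.round(s["contact_force"],1),round(s["finger_gap"],3)
E
python3 - <<'E'
from h import *
for off in(0,np.pi):
  for a in (A0,.8,1.5):
    q=kinematics.ik(push(a,.019,.148),down(W-a+off)); print(off,a,None if q is None else np.round(q,2))
  for q_ in (0,.8,1.1):
    q=kinematics.ik(w((.08-.205*np.cos(q_),0,.098+.205*np.sin(q_))),down(W+off)); print("lid",None if q is None else np.round(q,2))
E
```

```text
0 0.1280925728296692 [-0.23  0.5   1.37 -0.    1.27  1.24]
0 0.8 [-0.21  0.59  1.22 -0.    1.33  1.93]
0 1.5 [-0.24  0.68  1.06 -0.    1.4   2.6 ]
lid [-0.12  0.35  1.73 -0.    1.06  1.22]
lid [-0.08  0.35  1.33 -0.    1.46  1.26]
lid [-0.05  0.46  1.09 -0.    1.6   1.29]
3.141592653589793 0.1280925728296692 [-0.23  0.5   1.37 -0.    1.27 -1.9 ]
3.141592653589793 0.8 [-0.21  0.59  1.22 -0.    1.33 -1.21]
3.141592653589793 1.5 [-0.24  0.68  1.06 -0.    1.4  -0.54]
lid [-0.12  0.35  1.73 -0.    1.06 -1.92]
lid [-0.08  0.35  1.33 -0.    1.46 -1.88]
lid [-0.05  0.46  1.09 -0.    1.6  -1.85]
```

Run:
```python
from h import *
import cv2
pi=np.pi
env.close_gripper(40)
p=push(A0,.045,.27); o=down(W-A0+pi)
s=monitor.sense(); env.movel([*s["position"][:2],.27],.2)
env.reach(p,o)
env.movel(push(A0,.045,.148),.12); print(st())
env.movel(push(A0,.030,.148),.06,guard=4)
for a in np.linspace(A0,1.5,9):
    g=env.movel(push(a,.0185,.148),.06,frame=down(W-a+pi),guard=15); print(round(a,2),g,*st()[:3])
    if g: break
f=eyes.grab_frame("scene"); cv2.imwrite("pics/c1.png",cv2.resize(f["frame"][100:330,180:400,::-1],None,fx=2.5,fy=2.5))
```

```text
(4.7667, array([ 0.563 , -0.0215,  0.1488]), array([-0.5, -0.6,  0. ]), -0.005)
0.13 False 5.5083 [ 0.5889 -0.0188  0.1479] [ 0.2 -0.8  0.1]
0.3 False 5.85 [ 0.5998 -0.0154  0.1479] [-0.5  0.3 -0.3]
0.47 False 6.1917 [ 0.6112 -0.0142  0.1479] [0.3 1.1 0.6]
0.64 False 6.5333 [ 0.6227 -0.0147  0.1479] [0.3 0.1 0.2]
0.81 False 6.875 [ 0.634  -0.0172  0.1479] [0.3 0.1 0.7]
0.99 False 7.2167 [ 0.6447 -0.0216  0.1479] [-0.5  0.7 -0.8]
1.16 False 7.5583 [ 0.6545 -0.0277  0.1479] [-0.2  0.1 -0.7]
1.33 False 7.9 [ 0.6631 -0.0355  0.1479] [-0.6  0.6  0.8]
1.5 False 8.2417 [ 0.6702 -0.0445  0.1479] [0.6 0.2 0.8]
```

View pics/c1.png

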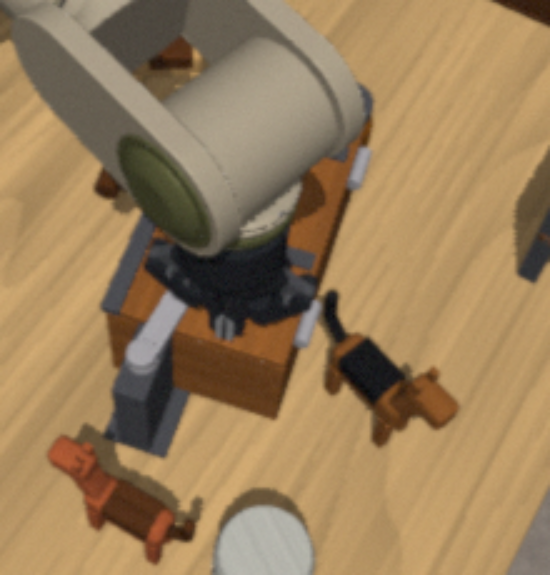

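The catch has barely turned, so the pin must have slipped past the fingers. I'll back off and look.

Run:
```python
from h import *
import cv2
s=monitor.sense(); p=s["position"]; env.movel([p[0],p[1],.25],.2); env.movel([.42,.25,.25],.3)
t=eyes.grab_frame("top")["frame"][120:260,140:360,::-1]; f=eyes.grab_frame("scene")["frame"][120:300,200:350,::-1]
a=cv2.resize(t,(440,280)); b=cv2.resize(f,(350,420))
a=cv2.copyMakeBorder(a,0,140,0,0,cv2.BORDER_CONSTANT); cv2.imwrite("pics/c2.png",np.hstack([a,b])); print(st())
```

```text
(10.4917, array([0.4206, 0.2493, 0.2497]), array([-0.2, -0.4,  0.1]), -0.001)
```

View pics/c2.png

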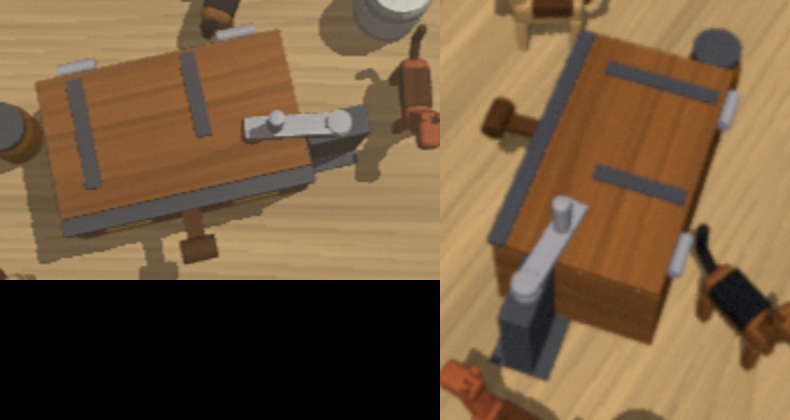

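Run:
```python
from h import *
from fit import proj,C
import cv2
p=proj("scene",np.array([.6702,-.0445,.148])); print("c1 px",((p+.5)/1.5625-.5-[180,100])*2.5)
s=monitor.sense();n="top"
f=eyes.grab_frame(n)["frame"][:,:,::-1]; a=cv2.resize(f,(800,600))
for P in (s["position"],pts(r.x)["pin"]): cv2.circle(a,tuple(int(t) for t in proj(n,P)),3,(255,255,0),-1)
g=eyes.grab_frame("scene")["frame"][:,:,::-1]; b=cv2.resize(g,(800,600))
for P in (s["position"],pts(r.x)["pin"]): cv2.circle(b,tuple(int(t) for t in proj("scene",P)),3,(255,255,0),-1)
cv2.imwrite("pics/c3.png",np.hstack([a[150:550,130:530],b[50:450,200:600]]))
print(s["position"])
```

```text
c1 px [223.21685349 344.6483299 ]
[0.42058206 0.24925114 0.24973546]
```

View pics/c3.png

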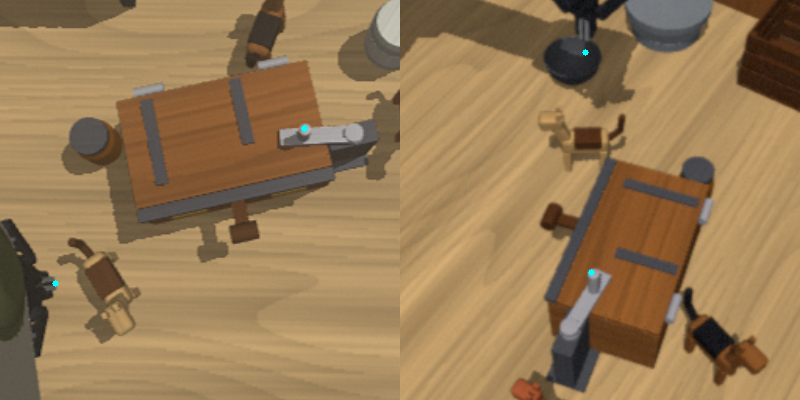

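The view suggests the physical fingertips sit above the computed TCP. I'll touch the lid to get the true tip height, then retry.

Run:
```python
from h import *
pi=np.pi
o=down(W-A0+pi)
env.reach(push(A0,.038,.25),o)
env.movel(push(A0,.038,.150),.15)
g=env.movel(push(A0,.038,.100),.03,guard=4); print(g,st())
```

```text
False (14.8917, array([ 0.5697, -0.0207,  0.1001]), array([ 0.9, -0.3, -0.5]), -0.0)
```

Run:
```python
from h import *
from fit import proj
import cv2
s=monitor.sense()
b=cv2.resize(eyes.grab_frame("scene")["frame"][:,:,::-1],(1600,1200),interpolation=cv2.INTER_CUBIC)
for P,c in ((s["position"],(255,255,0)),(s["position"]+[0,0,.022],(0,255,0)),(pts(r.x)["pin"],(0,0,255))): cv2.circle(b,tuple(int(t) for t in proj("scene",P)*2),3,c,-1)
a=cv2.resize(eyes.grab_frame("top")["frame"][:,:,::-1],(1600,1200),interpolation=cv2.INTER_CUBIC)
cv2.imwrite("pics/c4.png",np.hstack([a[400:900,600:1000],b[400:900,600:1000]]))
print(s["joints"].round(3),s["gripper_force"],s["finger_gap"],s["ee_rot"].round(3))
```

```text
[-0.242  0.504  1.492  0.     1.145 -1.912] 0.0 -0.0001225448347198702 [-0.05   0.999 -0.     0.   ]
```

View pics/c4.png

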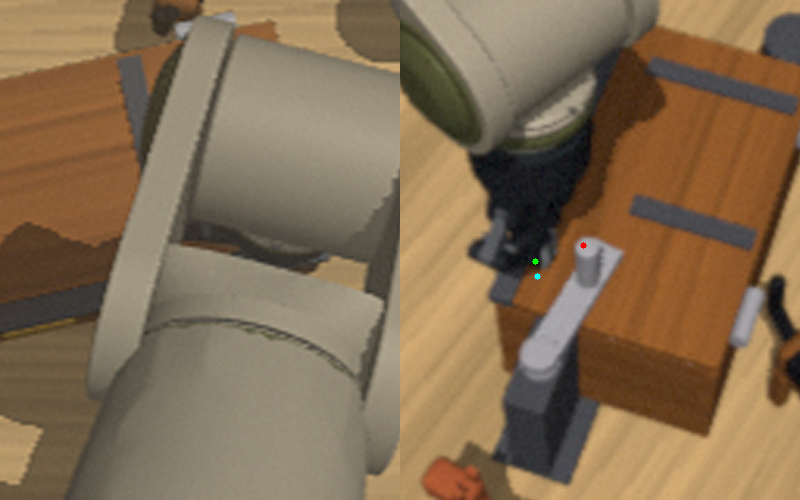

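Run:
```python
from h import *
print(env.hold_point_z)
g=env.movel(push(A0,.038,.070),.03,guard=4); print(g,st())
```

```text
0.0187
True (15.475, array([ 0.5698, -0.0208,  0.0916]), array([-1.1, -0.2,  7.5]), -0.003)
```

The tip touched the lid (122 mm) with the reported TCP at 91.6 mm. So the real tip is 30 mm above the reported TCP, and I apply that offset from here on.

```bash
echo 'OFF=.0304' >> h.py
python3 - <<'E'
from h import *
import cv2
pi=np.pi; z=.142-OFF
env.movel(push(A0,.038,z),.1)
g=env.movel(push(A0,0,z),.03,guard=3); s=monitor.sense()
gap=(push(A0,0,z)-s["position"])[:2]@[np.cos(W-A0),np.sin(W-A0)]; print(g,"gap",gap,st())
if g and gap>.008:
  for a in np.linspace(A0+.1,1.5,9):
    g=env.movel(push(a,gap,z),.06,frame=down(W-a+pi),guard=15); print(round(a,2),g,*st()[:3])
    if g: break
E
```

```text
False gap -6.156621895774416e-05 (17.2417, array([ 0.6075, -0.0168,  0.1117]), array([-0. , -0.1,  0.4]), -0.003)
```

Run:
```python
from h import *
import cv2
pi=np.pi; z=.142-OFF
for a in np.linspace(A0+.3,1.5,9):
    g=env.movel(push(a,.018,z),.06,frame=down(W-a+pi),guard=12); print(round(a,2),g,*st()[:3])
    if g: break
b=cv2.resize(eyes.grab_frame("scene")["frame"][:,:,::-1],(1600,1200),interpolation=cv2.INTER_CUBIC)
cv2.imwrite("pics/c5.png",b[400:900,600:1100])
```

```text
0.43 False 17.6917 [ 0.6091 -0.0142  0.1117] [-1.1  1.   0.3]
0.56 False 17.9917 [ 0.6182 -0.0144  0.1115] [-0.1  0.8 -0.1]
0.7 False 18.2917 [ 0.627  -0.0156  0.1115] [-0.2  0.2 -0.5]
0.83 False 18.5917 [ 0.6356 -0.0179  0.1115] [0.1 0.1 0.7]
0.96 False 18.8917 [ 0.6439 -0.0213  0.1115] [ 0.4 -0.  -0.1]
1.1 False 19.1917 [ 0.6517 -0.0259  0.1116] [ 0.3 -1.3  0.4]
1.23 False 19.4917 [ 0.6588 -0.0314  0.1116] [-0.5 -0.   0.2]
1.37 False 19.7917 [ 0.6651 -0.0379  0.1116] [ 0.   0.3 -0.4]
1.5 False 20.0917 [ 0.6705 -0.0451  0.1116] [-0.7  0.2 -0.1]
```

View pics/c5.png

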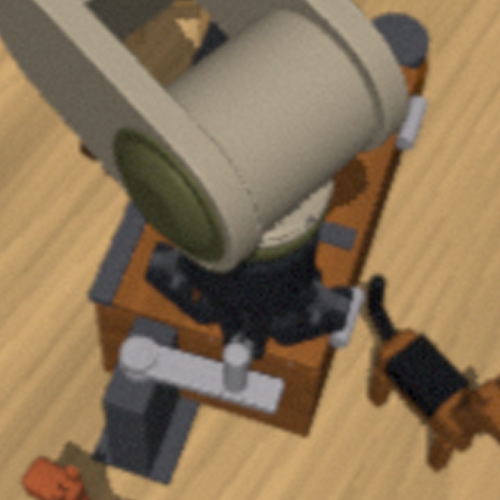

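The catch now lies along the side. The pivot is at (138,353) and the pin top at (236,355). I nudge it to the stop, then back off and check the angle from the pin pixel.

Run:
```python
from h import *
from fit import proj
import cv2
from scipy.optimize import least_squares
pi=np.pi; z=.142-OFF
f=lambda v: proj("scene",w((PX+.065*np.sin(v[0]),-.165+.065*np.cos(v[0]),.175)))-[418,376]
q=least_squares(f,[1.4]); print("angle",q.x,q.fun)
g=env.movel(push(1.5,-.002,z),.03,guard=7); print(g,st())
s=monitor.sense()["position"]
d=push(1.5,.05,z)-push(1.5,0,z); env.movel(s+d*.6,.1); 
env.movel(s+d*.6+[0,0,.15],.25)
env.release()
env.reach(w((-.125,0,.116+.10)),down(W+pi)); print(st())
n="scene"; b=cv2.resize(eyes.grab_frame(n)["frame"][:,:,::-1],(1600,1200),interpolation=cv2.INTER_CUBIC)
p=monitor.sense()["position"]+[0,0,OFF]
for P in (p,w((-.125,0,.116)),w((PX+.065,-.165,.175))): cv2.circle(b,tuple(int(t) for t in proj(n,P)*2),3,(255,255,0),-1)
cv2.imwrite("pics/c6.png",b[350:900,550:1100])
```

```text
angle [1.50176948] [-0.26341768 -0.07988775]
True (20.475, array([ 0.6716, -0.0481,  0.1112]), array([-1.4,  3.4,  2.3]), 0.002)
(23.7333, array([0.4889, 0.0586, 0.2162]), array([0.4, 0.5, 0.6]), 1.0)
```

View pics/c6.png

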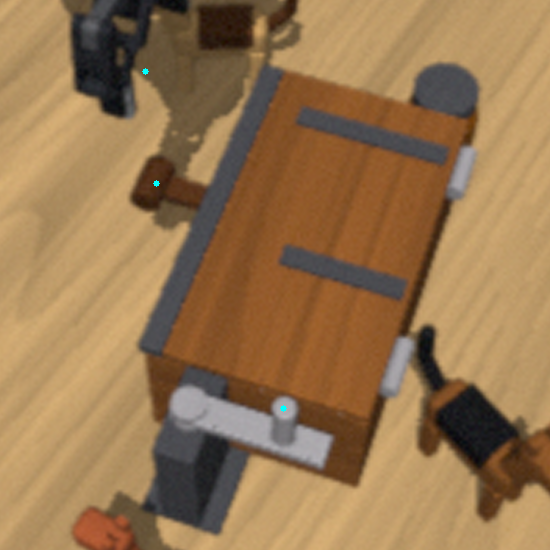

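The catch is at the stop (the pin top sits on the 1.57 prediction), and the gripper is above the knob. Next is the grasp.

```bash
cat >> h.py <<'E'
def lidp(q,d=np.zeros(3)): return w((.08-.205*np.cos(q),0,.116+.205*np.sin(q)-.0187-OFF))+d
E
python3 - <<'E'
from h import *
g=env.movel(lidp(0),.12,guard=6); print(g,st())
if not g:
    env.close_gripper(35); s=monitor.sense(); print(st(),s["gripper_force"],np.round(s["ft_torque"],2))
    for q in (.03,.06,.1):
        env.movel(lidp(q),.06); print(q,st())
E
```

```text
False (25.175, array([0.4888, 0.0587, 0.0675]), array([-0.1, -0.2,  0.5]), 1.003)
(25.6833, array([0.4888, 0.0577, 0.0674]), array([-1.1, -7.1,  4. ]), 0.412) 37.2860312461853 [-0.99  0.2   0.1 ]
0.03 (25.9333, array([0.4889, 0.0578, 0.0732]), array([ 3. , -6.2, -3.3]), 0.412)
0.06 (26.1833, array([0.4892, 0.0578, 0.0793]), array([ 2.3, -6. , -2.4]), 0.416)
0.1 (26.4667, array([0.4899, 0.058 , 0.0875]), array([ 2.3, -6. , -2.5]), 0.413)
```

Gripped: the 0.412 opening is about 35 mm, matching the knob, and the lid weight shows in the force. I raise it along the arc.

Run:
```python
from h import *
d=w((0,-.001,0))-w((0,0,0))
for q in np.arange(.15,1.101,.05):
    env.movel(lidp(q,d),.06); s=monitor.sense(); print(round(q,2),*st(),np.round(s["ft_torque"],1))
    if np.linalg.norm(s["contact_force"])>25: break
```

```text
0.15 26.7917 [0.4911 0.0583 0.0974] [ 2.9  0.7 -3.1] 0.414 [ 0.1 -0.3  0.2]
0.2 27.1083 [0.4927 0.0587 0.1074] [ 2.9  0.3 -3.6] 0.42 [ 0.  -0.3  0.1]
0.25 27.425 [0.4949 0.0592 0.1173] [ 3.1  1.  -3.2] 0.415 [ 0.1 -0.4  0.2]
0.3 27.7417 [0.4975 0.0598 0.1271] [ 3.4  0.2 -4.5] 0.417 [ 0.1 -0.4  0.1]
0.35 28.0583 [0.5006 0.0606 0.1369] [ 3.   0.4 -3.7] 0.416 [ 0.1 -0.3  0.1]
0.4 28.375 [0.5044 0.0615 0.1467] [ 2.4  1.7 -3.8] 0.413 [ 0.3 -0.2  0.2]
0.45 28.6917 [0.5086 0.0625 0.1563] [ 0.7  3.  -2.7] 0.414 [ 0.4 -0.1  0.1]
0.5 29.0083 [0.5133 0.0637 0.1656] [ 1.1  4.4 -3. ] 0.417 [ 0.6 -0.1  0.2]
0.55 29.325 [0.5183 0.0649 0.1744] [ 1.7  4.9 -4. ] 0.416 [0.7 0.  0.2]
0.6 29.6417 [0.5239 0.0662 0.1832] [ 1.6  4.9 -3.8] 0.415 [0.8 0.  0.2]
0.65 29.9583 [0.5297 0.0676 0.1915] [-0.3  5.  -3.5] 0.413 [0.9 0.  0.1]
0.7 30.275 [0.536  0.0691 0.1995] [ 0.3  6.1 -3.6] 0.417 [ 0.9 -0.   0.1]
0.75 30.5917 [0.5426 0.0707 0.2071] [ 1.3  5.  -4.3] 0.416 [0.9 0.1 0.2]
0.8 30.9083 [0.5495 0.0724 0.2143] [ 0.6  6.5 -5.1] 0.416 [0.9 0.1 0.1]
0.85 31.225 [0.5568 0.0742 0.2212] [-0.   7.2 -3.8] 0.416 [1.  0.1 0.1]
0.9 31.5417 [0.5644 0.076  0.2278] [ 0.8  6.  -4.9] 0.416 [1.  0.1 0.2]
0.95 31.8583 [0.5724 0.078  0.2339] [ 0.7  7.3 -4.4] 0.417 [1.1 0.2 0.2]
1.0 32.175 [0.5806 0.0799 0.2396] [-0.2  7.4 -4.2] 0.409 [1.1 0.2 0.1]
1.05 32.4917 [0.5891 0.082  0.2449] [ 0.1  8.5 -4.7] 0.416 [1.1 0.2 0.1]
1.1 32.8083 [0.5978 0.0841 0.2497] [-0.7  8.1 -5.2] 0.413 [1.2 0.3 0.1]
```

Run:
```python
from h import *
from fit import proj
import cv2
d0=w((0,-.001,0))-w((0,0,0))
env.hold(.4)
for q in np.arange(1.05,.79,-.05):
    q=max(q,.803); env.movel(lidp(q,d0),.05); print(round(q,3),*st()[:3])
env.hold(.3); print(st(), monitor.sense()["gripper_force"])
n="scene"; b=cv2.resize(eyes.grab_frame(n)["frame"][:,:,::-1],(1600,1200),interpolation=cv2.INTER_CUBIC)
for q,c in ((.73,(0,0,255)),(.803,(0,255,0)),(.88,(255,255,0))):
    e=lambda y,rr,t: w((.08-rr*np.cos(q)+t*np.sin(q),y,.116+rr*np.sin(q)+t*np.cos(q)))
    cs=[e(y,rr,.006) for y,rr in ((-.13,0),(-.13,.165),(.13,.165),(.13,0))]
    cv2.polylines(b,[np.array([proj(n,P)*2 for P in cs],np.int32)],False,c,1)
cv2.imwrite("pics/c7.png",b[250:850,500:1150])
```

```text
1.05 33.5667 [0.5894 0.082  0.2453] [ 1.5  7.9 -4.4]
1.0 33.925 [0.5809 0.08   0.2404] [ 1.1  8.9 -1.5]
0.95 34.2833 [0.5726 0.078  0.235 ] [-1.1  7.2  0.6]
0.9 34.6417 [0.5646 0.076  0.2289] [-1.9  6.8  2. ]
0.85 35.0 [0.5568 0.0741 0.2225] [-2.8  7.6  2.4]
0.803 35.3417 [0.5498 0.0724 0.216 ] [-3.9  6.6  3.8]
(35.6417, array([0.5498, 0.0724, 0.216 ]), array([-5.4,  5.8,  3.1]), 0.416) 37.35322415828705
```

View pics/c7.png

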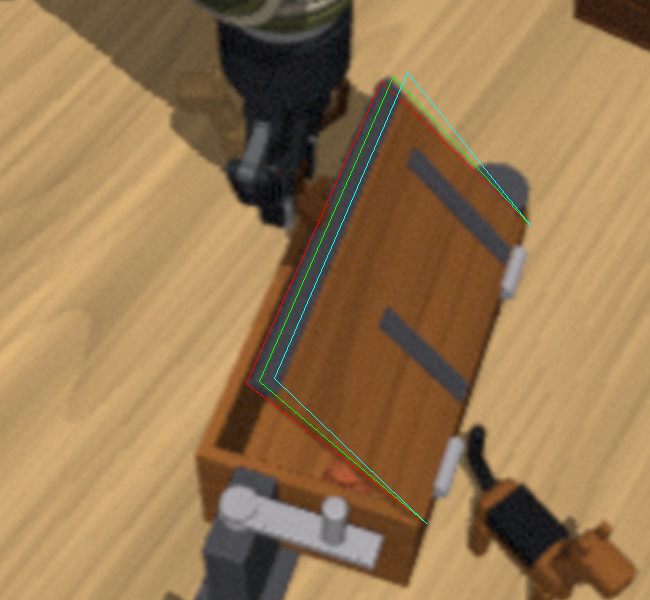

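Run:
```python
from h import *
from fit import proj
for q in(.75,.803,.85):
  for t in(-.006,.006):
    print(q,t,[(proj("scene",w((.08-.165*np.cos(q)+t*np.sin(q),y,.116+.165*np.sin(q)+t*np.cos(q))))*2-[500,250]).round() for y in(-.13,.13)])
s=monitor.sense(); print(s["clock"],np.abs(s["qvel"]).max(),s["finger_gap"])
```

```text
0.75 -0.006 [array([237., 386.]), array([373.,  86.])]
0.75 0.006 [array([249., 383.]), array([384.,  80.])]
0.803 -0.006 [array([246., 384.]), array([381.,  82.])]
0.803 0.006 [array([259., 381.]), array([393.,  77.])]
0.85 -0.006 [array([254., 382.]), array([389.,  78.])]
0.85 0.006 [array([268., 380.]), array([402.,  74.])]
35.6917 0.001652035440282036 0.4161949944961346
```

The lid's lower front corners, seen at (249,384) and (378,85), match q ≈ 0.80 (46°). The arm is still and the grip is firm, so I'm handing in.

```bash
python3 -c "
from bench import job
print(job.hand_in())"
```

```text
the job is handed in; nothing more can be done
None
```

The job is handed in at about 36 s of the 58 s allowed: the catch is back against its stop, the lid was raised to about 63° and eased back to about 46°, and the arm is holding it there by the knob, motionless; the first push missed the pin because the real fingertips are 30 mm above the reported TCP, and I saw no bystander move, though I took no final check of all of them.

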